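# Load the chopstick-case rack and click its keeper shut

## Robot

A 7-joint arm with a two-finger parallel gripper is mounted at the origin on the work surface. World frame = base frame: x ahead of the robot, y to its left, z up, the work surface at z = 0. Lengths are in mm, angles in rad, forces in N, time in s.
With the tool pointing down it reaches from about 425 to 950 mm from the base axis. Payload 4.7 kg.
Tool frame: the origin (TCP) lies at the very end of the fingers, on their centre line; the grasp point (between the pads) lies 19 mm behind it; z points along the fingers, y is the line along which they close (so a half turn about z gives the same grasp; the last joint's range is limited). The gripper opens to 87 mm and grips with 3 to 60 N. Pads are 19 mm wide; open, the fingers measure 117 mm over their backs; the gripper's body (75 mm by 190 mm) begins 51 mm behind the grasp point.
Start: joints at [1.189, 0.469, -0.049, 1.532, 0.024, 1.141, -0.082], TCP at [233.278, -633.428, 222.573] pointing down, gripper open.
Joint ranges: [-2.59, 2.59], [-0.33, 1.99], [-1.39, 1.29], [0.1, 2.45], [-1.04, 4.18], [0.21, 1.99], [-2.66, 2.66]. Speed limits (rad/s): [2.57, 2.57, 3.14, 3.14, 3.14, 3.14, 3.14].

## Interface

Orientations are given as a unit quaternion [w, x, y, z].
In Python, from rig import * gives the robot as it stands.
- The arm moves only by the shell command python3 -m handwheel 'ROWS' [OPENING]. ROWS is JSON, a list of rows, each an object with "travel": the shift along the tool's x, y, z in units of 0.1 m (1.0 is 0.1 m), a list of three; "rotation": the turn, a rotation vector about the tool's x, y, z in units of 45 degrees (1.0 is 45 degrees), a list of three. A call has 1 to 20 rows; each row is the pose to reach, as a shift and turn from the pose commanded when the call began, along the tool's axes at that moment; what a row does not reach only later rows make up. A row lasts 1/8 s, in which the tool goes at most 62.5 mm and 10.7 degrees, less where a joint would pass 70% of its speed; a pose out of reach is approached as far as the arm can. A call with a number of a shift or a turn outside -1 to 1 is refused whole. A call with a gripper value outside its range is refused whole. OPENING is the opening, from 0 (shut) to 1 (fully open), set as the call begins (- or left out, the last holds). The fingers move at their own pace and stop on an object; the grip force is fixed at half the most. Time passes only in rows, so rows that repeat a pose let the fingers close. It gives the time, the measured TCP pose, the force, the opening and the grip force at its end, in the units of the state.
- sense(): the state, without advancing time (a new reading comes with each control period).
- read_camera(name): name is "scene" or "top"; returns a dict with "img" (400x640x3 uint8, red, green, blue), "mtx" (3x3 intrinsics, pixels), "R" (3x3) and "t" (3): a world point X has camera coordinates R X + t. Camera axes: x right, y down, z forward; pixel columns grow to the right and rows downward; lengths in mm; the calibration is good to about 2 mm. A picture is of the moment at which its call begins. There is no depth.
- sign_off(): hands the job in; it is judged then, once.
The state is a dict: "time_s": time; "joints": joint angles; "joint_vel": joint speeds; "tau": joint torques, N m; "position": TCP position; "orientation": TCP orientation; "ft_force": force on the tool from outside, world axes, zero at the start; "wrist_torque": the same for the moment, N m; "finger_gap": opening from 0.0 (shut) to 1.0 (fully open); "gripper_force": force on a finger pad.
Only numpy, scipy, OpenCV 4.12 (cv2) and the standard library are available. Lean on these libraries where they do the work, as an engineer would, in place of code of your own. Each camera call takes 0.05 s, during which the arm holds its last target. There are 200 camera calls.

## Task

Lay the longest and the shortest of the three lacquered chopstick cases in the packing rack, each flat on the floor of the row that matches its length; set them down, do not drop them. Then turn the wing knob in the middle of the rack clockwise until it clicks over its detent and the keeper bar lies square across, just above both cases. Leave the middle-length case and everything else on the bench where it is.

Things in the scene. Friction and masses are not known exactly. Their poses are not given: they have to be found in the camera images.
- case_long: lacquered chopstick case, a closed dark red bar 190 mm long (its x axis), 32 mm wide (y), 30 mm high (z), about 85 g; starts lying on the bench; origin at the centre of its underside. The longest of three look-alikes.
- case_mid: lacquered chopstick case, a closed dark red bar 155 mm long (its x axis), 32 mm wide (y), 30 mm high (z), about 70 g; starts lying on the bench; origin at the centre of its underside. The middle one: it stays where it is.
- case_short: lacquered chopstick case, a closed dark red bar 120 mm long (its x axis), 32 mm wide (y), 30 mm high (z), about 54 g; starts lying on the bench; origin at the centre of its underside. The shortest.
- rack: light wooden packing rack fixed to the bench, a plate 250 mm (x) by 230 mm (y) and 12 mm thick with two parallel rows along its x, their centre lines 75 mm to either side of the middle (long row at +y, short row at -y), and a turning keeper with a wing knob in the middle. Origin: centre of its underside, on the bench.
- long_row (a point): long row of the packing rack: a shallow open pocket 202 mm long (along the point's x) and 42 mm wide (along y), for the 190 mm case; side ribs 6 mm thick stand 8 mm and end stops 14 mm above its floor. The point is the centre of the pocket's floor, 12 mm above the bench. 
- short_row (a point): short row of the packing rack: a shallow open pocket 132 mm long (along the point's x) and 42 mm wide (along y), for the 120 mm case; side ribs 6 mm thick stand 8 mm and end stops 14 mm above its floor. The point is the centre of the pocket's floor, 12 mm above the bench. 
- keeper_grip (a point): centre of the black wing of the knob, on its upright axis, 68 mm above the bench. The wing is a bar 70 mm long (the point's x), 14 mm thick (y) and 24 mm high (56 to 80 mm above the bench) on top of the aluminium keeper bar, which is 190 mm long (also the point's x), 20 mm wide, its underside 48 and top 56 mm above the bench (6 mm over the cases). The point turns with the knob.
- keeper (a joint): angle of the wing knob and keeper bar in rad, growing clockwise seen from above: 0 is open (bar along the rows, where it starts), 1.571 is shut (bar square across both rows, at its stop). A spring detent resists with up to 0.25 N m and clicks over at 0.785: short of that it springs back open, past it it pulls itself on to the stop.
- bottle: white bottle, 64 mm across and 190 mm tall, standing; bystander; origin at the centre of its base
- bowl: lacquered bowl, 110 mm across and 62 mm high; bystander; origin at the centre of its base
- saucer: white saucer, 100 mm across and 18 mm high; bystander; origin at the centre of its base
- brush: wooden brush 170 mm long, lying near the robot; bystander; origin under its middle
- spatula: wooden-handled spatula 190 mm long, lying left of the rack; bystander; origin under its middle
- cup: black cup, 72 mm across and 75 mm high; bystander; origin at the centre of its base
There are look-alikes about, which are no part of the job. Leave any orange or purple look-alike of the case_long alone.

How it is judged (in metres and radians):
On the way, in this order (a step that is already met when the one before it is completed fails the run):
1. both cases lie flat in their own rows with the keeper still open (x of case_long in the frame of long_row between -0.012 and 0.012 m and y of case_long in the frame of long_row between -0.01 and 0.01 m and z of case_long in the frame of long_row between -0.004 and 0.004 m and angle between the x axis of case_long and the x axis of long_row, either way round below 0.2 rad and angle between each of case_long, case_short's own z axis and vertical below 0.1 rad and x of case_short in the frame of short_row between -0.012 and 0.012 m and y of case_short in the frame of short_row between -0.01 and 0.01 m and z of case_short in the frame of short_row between -0.004 and 0.004 m and angle between the x axis of case_short and the x axis of short_row, either way round below 0.2 rad and value of joint keeper below 0.3 rad), for 0.2 s.
2. the knob has clicked over and rests at its shut stop (value of joint keeper above 1.45 rad), for 0.2 s.
At the end, for the whole second after the job is handed in: 190 mm case in the long row, 120 mm case in the short: each within 12 mm along and 10 mm across of the row's centre, within 4 mm of its floor, level (0.1 rad), in line (0.2 rad), at rest (under 20 mm/s); keeper above 1.45 rad; middle case within 30 mm of its start (x of case_long in the frame of long_row between -0.012 and 0.012 m and y of case_long in the frame of long_row between -0.01 and 0.01 m and z of case_long in the frame of long_row between -0.004 and 0.004 m and angle between the x axis of case_long and the x axis of long_row, either way round below 0.2 rad and angle between each of case_long, case_short's own z axis and vertical below 0.1 rad and x of case_short in the frame of short_row between -0.012 and 0.012 m and y of case_short in the frame of short_row between -0.01 and 0.01 m and z of case_short in the frame of short_row between -0.004 and 0.004 m and angle between the x axis of case_short and the x axis of short_row, either way round below 0.2 rad and value of joint keeper above 1.45 rad and distance of case_mid from where it was at the start of the episode below 0.03 m and linear speed of each of case_long, case_short below 0.02 m/s); the robot touches nothing.
It fails at once if the middle-length case is moved more than 30 mm (distance of case_mid from where it was at the start of the episode above 0.03 m).
It fails at once if another thing on the bench is moved more than 30 mm (distance of any of bottle, bowl, saucer, brush, spatula, cup from where it was at the start of the episode above 0.03 m).
It fails at once if the long case is dropped or thrown: it moves faster than 0.5 m/s while the fingers are not holding it (linear speed of case_long above 0.5 m/s and contact force between the fingers and case_long below 0.05 N).
It fails at once if the short case is dropped or thrown: it moves faster than 0.5 m/s while the fingers are not holding it (linear speed of case_short above 0.5 m/s and contact force between the fingers and case_short below 0.05 N).
It also fails if it takes over 72 s, if anything falls off the work surface, if the arm or the gripper's body presses on something with over 40 N, if the wrist force passes 120 N, or if a joint passes its speed limit or range.

## Working session

There is one attempt and no reset: what is moved stays moved. The work goes in short steps, Python scripts to look and compute and a shell command to move; the robot and the scene stay as the last step left them, time stands still between calls to the robot, and variables do not carry over. Pictures are saved under pics/ and viewed, at most 10 in all, crops included, and the job is handed in when it is done.

```bash
mkdir -p pics; python3 - <<'E'
from rig import *
import cv2
s=sense(); print(s)
for n in("top","scene"):
    c=read_camera(n); cv2.imwrite(f"pics/{n}0.png",cv2.cvtColor(c["img"],cv2.COLOR_RGB2BGR)); print(n,c["mtx"],c["R"],c["t"])
E
```

```text
{'time_s': 0.0, 'joints': array([ 1.18908216,  0.46948918, -0.04855819,  1.5336702 ,  0.02414915,
        1.14099246, -0.08230164]), 'joint_vel': array([-0.00160627, -0.0002577 , -0.00189301,  0.0004477 , -0.00059674,
        0.00183628,  0.00123669]), 'tau': array([ 1.53817541e-04, -5.07978666e+01, -8.04949994e-02, -2.36158597e+01,
       -6.12989464e-02,  3.79142468e-02,  1.86799321e-04]), 'position': array([ 233.01263207, -632.88070259,  221.47718934]), 'orientation': array([-9.57175965e-04,  9.84478591e-01,  1.75501942e-01, -2.37850515e-04]), 'ft_force': array([ 0.94300866, -0.59851877,  1.09894975]), 'wrist_torque': array([0.00633089, 0.00023819, 0.02099852]), 'gripper_force': 0.0, 'finger_gap': 0.9966977738249359}
top [[484.29084273   0.         322.45526087]
 [  0.         484.29084273 203.04010133]
 [  0.           0.           1.        ]] [[-0.00867322 -0.99994056 -0.00660747]
 [-0.99678447  0.00917185 -0.07960273]
 [ 0.0796586   0.00589581 -0.99680477]] [ -21.01199347  500.09830741 1850.59903062]
scene [[413.36502118   0.         320.98755461]
 [  0.         413.36502118 196.56915052]
 [  0.           0.           1.        ]] [[-0.8167196   0.57688677 -0.01306711]
 [ 0.41390421  0.56990023 -0.70985705]
 [-0.40206019 -0.5851627  -0.70422455]] [ 420.51978564 -139.68928139 1602.9328704 ]
```

View pics/top0.png

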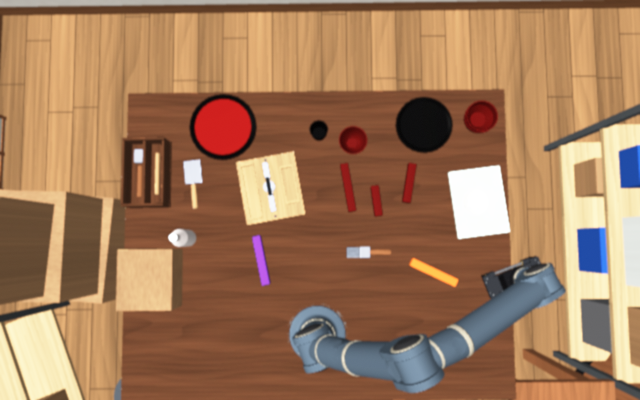

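View pics/scene0.png

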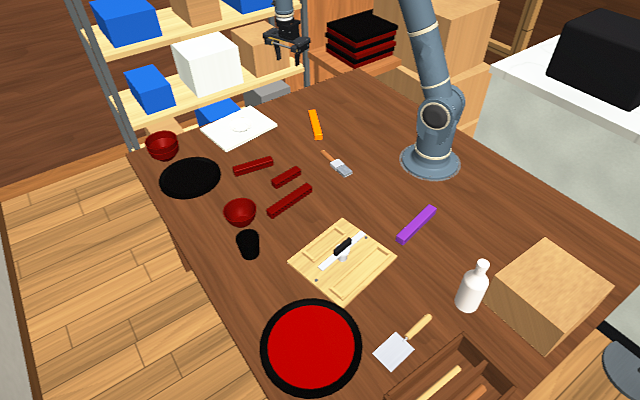

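The top view shows three dark red bars at (348,187), (377,200) and (409,183), the rack at (270,187), and orange and purple look-alikes. The scene view shows the same bars at (290,200), (286,177) and (253,166). Next I'll measure them and view an enlarged crop.

```bash
cat > h.py <<'E'
from rig import *
import cv2, numpy as np
def cast(c,uv,z):
    uv=np.atleast_2d(np.asarray(uv,float)); d=np.c_[uv,np.ones(len(uv))]@np.linalg.inv(c["mtx"]).T@c["R"]
    o=-c["R"].T@c["t"]; return o+d*((z-o[2])/d[:,2])[:,None]
def proj(c,X):
    p=(np.atleast_2d(X)@c["R"].T+c["t"])@c["mtx"].T; return p[:,:2]/p[:,2:]
def red(img):
    h=cv2.cvtColor(img,cv2.COLOR_RGB2HSV).astype(int)
    return (((h[...,0]<5)|(h[...,0]>174))&(h[...,1]>190)&(h[...,2]>50)).astype(np.uint8)
def blobs(m,amin=80):
    n,l,st,ce=cv2.connectedComponentsWithStats(m)
    return [(l==i).astype(np.uint8) for i in range(1,n) if st[i,4]>=amin]
def rect(c,m,z):
    P=cv2.findContours(m,0,cv2.CHAIN_APPROX_NONE)[0]
    P=max(P,key=len)[:,0]
    X=cast(c,P,z)[:,:2].astype(np.float32)
    (cx,cy),(w,h),a=cv2.minAreaRect(X)
    if w<h: w,h,a=h,w,a+90
    return np.round([cx,cy,w,h,(a+90)%180-90],1)
E
python3 - <<'E'
from h import *
for n in("top","scene"):
    c=read_camera(n); print(n,"cam",-c["R"].T@c["t"])
    for m in blobs(red(c["img"])):
        ys,xs=np.nonzero(m); r=rect(c,m,30 if n=="top" else 15)
        if r[2]<300: print(xs.mean().round(),ys.mean().round(),m.sum(),r)
    if n=="top":
        h=cv2.cvtColor(c["img"],cv2.COLOR_RGB2HSV); print(h[160,250],h[215,290],h[187,348],h[300,230])
        a=cv2.resize(c["img"][145:235,230:430],None,fx=4,fy=4,interpolation=cv2.INTER_CUBIC)
    else: b=cv2.resize(c["img"][150:310,220:420],None,fx=4,fy=4,interpolation=cv2.INTER_CUBIC)[:, :]
    cv2.imwrite("pics/cropA.png",a[:,:,::-1])
b=cv2.resize(b,(800,600)); cv2.imwrite("pics/cropB.png",b[:,:,::-1])
E
```

```text
top cam [ 350.89186205  -36.50834507 1884.35629194]
222.0 126.0 2653 [8.024e+02 3.614e+02 2.261e+02 2.226e+02 2.000e-01]
480.0 117.0 820 [ 830.2 -642.   132.   115.   -45.8]
353.0 140.0 577 [ 745.4 -146.2  102.6  102.   -45.4]
348.0 187.0 364 [ 561.  -123.2  185.7   29.8    9.4]
409.0 183.0 320 [ 575.4 -358.7  152.6   31.5   -9.8]
376.0 200.0 236 [ 507.2 -232.   114.7   30.5    7.1]
[ 21  89 244] [ 20  90 242] [  0 211 146] [ 11 151 132]
scene cam [1045.74022772  774.99318264 1035.16023661]
162.0 145.0 756 [ 809.4 -692.7  204.5  121.    83.4]
253.0 166.0 408 [ 575.3 -362.   156.4   59.4   -9.8]
286.0 177.0 319 [ 506.5 -233.9  130.7   53.5    6.7]
289.0 200.0 556 [ 560.4 -124.4  202.4   50.4    9.5]
240.0 212.0 750 [ 731.8 -175.9  134.3  110.6   54. ]
311.0 347.0 5815 [795.8 351.1 225.2 222.8 -35.7]
```

View pics/cropA.png

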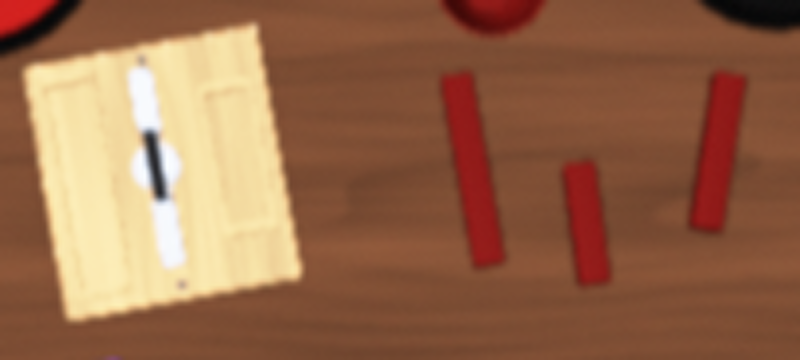

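View pics/cropB.png

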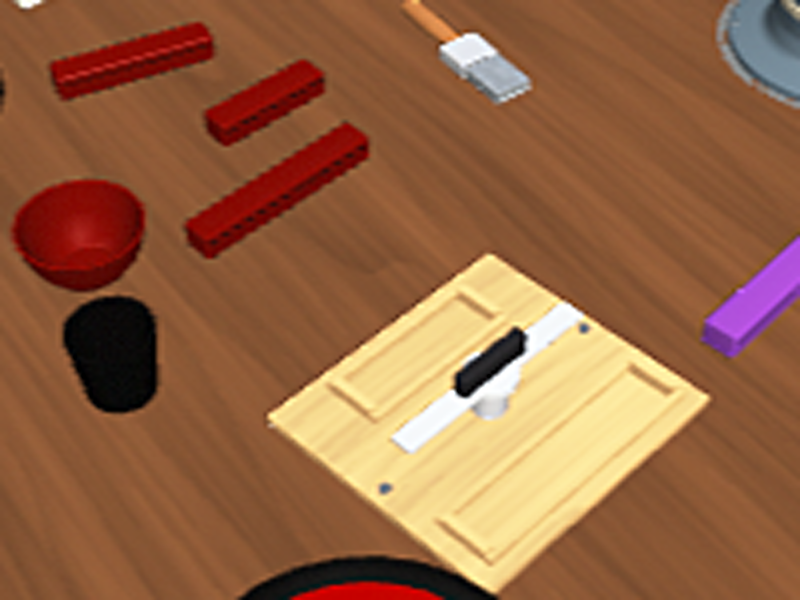

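The crops confirm the three candidates:
- **(348,187):** about 190 mm, so this is case_long.
- **(376,200):** about 119 mm, so this is case_short.
- **(409,183):** about 156 mm, the middle case, which stays put.

The orange and purple bars are decoys. The long pocket is on the rack's left (world +y) side and the short pocket on its right. Now I'll measure the rack and knob.

```bash
cat > r.py <<'E'
from h import *
def rack(c,img=None):
    h=cv2.cvtColor(c["img"],cv2.COLOR_RGB2HSV).astype(int)
    return ((h[...,1]<135)&(h[...,2]>150)).astype(np.uint8)
E
python3 - <<'E'
from r import *
for n,px in(("top",(270,187)),("scene",(342,260))):
    c=read_camera(n); m=rack(c); m=cv2.morphologyEx(m,cv2.MORPH_CLOSE,np.ones((9,9)))
    b=[b for b in blobs(m,300) if b[px[1],px[0]]][0]
    r=rect(c,b,12); print(n,r)
    P=max(cv2.findContours(b,0,cv2.CHAIN_APPROX_NONE)[0],key=len)
    q=cv2.approxPolyDP(P,8,True)[:,0]; X=cast(c,q,12)[:,:2]; print(q.tolist(),X.round().tolist(),X.mean(0))
    # wing: black pixels near
    g=c["img"].max(2); y0,x0=(187,268) if n=="top" else (246,342)
    w=np.zeros_like(g); w[y0-16:y0+16,x0-18:x0+18]=(g<70)[y0-16:y0+16,x0-18:x0+18]
    for k in blobs(w,15):
        yx=np.argwhere(k).mean(0); print("wing",yx,rect(c,k,80 if n=="top" else 70),cast(c,[yx[::-1]],80 if n=="top" else 68))
E
```

```text
top [563.1 178.4 259.5 236.7  10.2]
[[293, 150], [236, 161], [247, 225], [305, 213]] [[710.0, 88.0], [669.0, 311.0], [418.0, 267.0], [462.0, 43.0]] [564.70453445 177.2404613 ]
wing [186.25 268.35] [561.  176.7  54.1   4.4  10.2] [[560.12810007 176.55388053  80.        ]]
scene [565.1 180.5 255.2 231.4  10.2]
[[341, 218], [287, 263], [343, 307], [396, 255]] [[466.0, 47.0], [710.0, 98.0], [663.0, 315.0], [422.0, 268.0]] [565.16656902 181.89340557]
wing [246.43307087 341.96850394] [564.7 180.   75.6  19.6  10.5] [[564.20771873 179.00636218  68.        ]]
```

```bash
cat > go.py <<'E'
import sys; from h import *
from scipy.spatial.transform import Rotation as R
# go.py x y z yaw_of_tool_x(deg): shift (0.1 m) and turn (45 deg) in tool axes
x,y,z,a=map(float,sys.argv[1:5]); s=sense(); q=s["orientation"]
T=R.from_quat([*q[1:],q[0]]); a=np.radians(a)
G=R.from_matrix(np.array([[np.cos(a),np.sin(a),0],[np.sin(a),-np.cos(a),0],[0,0,-1]]))
print(s["time_s"],s["position"].round(1),"travel",(T.inv().apply(np.array([x,y,z])-s["position"])/100).round(3),"rot",((T.inv()*G).as_rotvec()/(np.pi/4)).round(3),"gap",s["finger_gap"],s["ft_force"].round(1))
E
for i in 1; do :; done
python3 -m handwheel '[{"travel":[0.5,-0.37,0],"rotation":[0,0,0]},{"travel":[0.97,-0.73,0],"rotation":[0,0,0]},{"travel":[0.97,-0.73,0],"rotation":[0,0,0]}]' 0.65
python3 -m handwheel '[{"travel":[0.5,-0.37,0],"rotation":[0,0,0]},{"travel":[0.97,-0.73,0],"rotation":[0,0,0]},{"travel":[0.97,-0.73,0],"rotation":[0,0,0]}]'
python3 -m handwheel '[{"travel":[0.5,-0.37,0],"rotation":[0,0,0]},{"travel":[0.97,-0.73,0],"rotation":[0,0,0]},{"travel":[0.97,-0.73,0],"rotation":[0,0,0]}]'
python3 -m handwheel '[{"travel":[0.5,-0.37,0],"rotation":[0,0,0]},{"travel":[0.97,-0.73,0],"rotation":[0,0,0]},{"travel":[0.97,-0.73,0],"rotation":[0,0,0]}]'
python3 -m handwheel '[{"travel":[0.5,-0.37,0],"rotation":[0,0,0.12]},{"travel":[0.97,-0.73,0],"rotation":[0,0,0.24]},{"travel":[0.97,-0.73,0],"rotation":[0,0,0.24]}]'
python3 go.py 560.7 -123.8 100 9.4
```

```text
time_s: 0.68
position: [303.6, -526.7, 222.9]
orientation: [-0.001, 0.984, 0.18, 0.001]
ft_force: [-0.5, -0.1, -0.4]
finger_gap: 0.745
gripper_force: 0.0
time_s: 1.05
position: [368.2, -425.5, 222.9]
orientation: [-0.0, 0.984, 0.18, 0.001]
ft_force: [-0.3, -0.7, 0.0]
finger_gap: 0.657
gripper_force: 0.0
time_s: 1.42
position: [433.3, -324.2, 222.9]
orientation: [-0.0, 0.984, 0.179, 0.001]
ft_force: [0.2, -0.5, -0.1]
finger_gap: 0.649
gripper_force: 0.0
time_s: 1.8
position: [498.7, -222.6, 222.8]
orientation: [-0.0, 0.984, 0.179, 0.001]
ft_force: [-1.0, -0.8, -0.1]
finger_gap: 0.65
gripper_force: 0.0
time_s: 2.17
position: [564.2, -120.7, 222.5]
orientation: [-0.001, 0.996, 0.085, 0.001]
ft_force: [0.4, -0.2, -0.1]
finger_gap: 0.652
gripper_force: 0.0
2.175 [ 564.2 -120.7  222.5] travel [-0.042  0.026  1.225] rot [-0.001 -0.002  0.007] gap 0.6522476443780574 [ 0.4 -0.2 -0.1]
```

```bash
python3 -m handwheel '[{"travel":[-0.04,0.03,0.5],"rotation":[0,0,0]},{"travel":[-0.04,0.03,1.0],"rotation":[0,0,0]},{"travel":[-0.04,0.03,1.0],"rotation":[0,0,0]}]' >/dev/null
python3 -m handwheel '[{"travel":[0,0,0.4],"rotation":[0,0,0]},{"travel":[0,0,0.8],"rotation":[0,0,0]},{"travel":[0,0,1.0],"rotation":[0,0,0]},{"travel":[0,0,1.0],"rotation":[0,0,0]}]' >/dev/null
python3 -m handwheel '[{"travel":[0,0,0.11],"rotation":[0,0,0]},{"travel":[0,0,0.11],"rotation":[0,0,0]},{"travel":[0,0,0.11],"rotation":[0,0,0]}]'
python3 go.py 560.7 -123.8 10 9.4
```

```text
time_s: 3.42
position: [559.3, -127.1, 12.3]
orientation: [0.0, 0.997, 0.082, 0.001]
ft_force: [0.1, 0.5, 0.2]
finger_gap: 0.655
gripper_force: 0.0
3.425 [ 559.3 -127.1   12.3] travel [ 0.019 -0.031  0.023] rot [ 0.001 -0.001  0.   ] gap 0.6549658094461944 [0.1 0.5 0.2]
```

```bash
python3 -m handwheel '[{"travel":[0.02,-0.03,0.02],"rotation":[0,0,0]},{"travel":[0.02,-0.03,0.02],"rotation":[0,0,0]},{"travel":[0.02,-0.03,0.02],"rotation":[0,0,0]}]'>/dev/null
python3 -m handwheel '[{"travel":[0,0,0],"rotation":[0,0,0]},{"travel":[0,0,0],"rotation":[0,0,0]},{"travel":[0,0,0],"rotation":[0,0,0]},{"travel":[0,0,0],"rotation":[0,0,0]},{"travel":[0,0,0],"rotation":[0,0,0]},{"travel":[0,0,0],"rotation":[0,0,0]}]' 0.2
python3 -m handwheel '[{"travel":[0,0,-0.2],"rotation":[0,0,0]},{"travel":[0,0,-0.6],"rotation":[0,0,0]},{"travel":[0,0,-1],"rotation":[0,0,0]},{"travel":[0,0,-1],"rotation":[0,0,0]}]'
python3 go.py 550.2 252.3 110 10.2
```

```text
time_s: 4.55
position: [560.3, -123.7, 9.6]
orientation: [0.0, 0.997, 0.082, 0.0]
ft_force: [1.0, -0.2, 0.2]
finger_gap: 0.366
gripper_force: 30.0
time_s: 5.05
position: [562.7, -123.9, 112.8]
orientation: [0.001, 0.997, 0.082, 0.003]
ft_force: [0.7, -1.0, -2.1]
finger_gap: 0.363
gripper_force: 30.0
5.05 [ 562.7 -123.9  112.8] travel [ 0.491 -3.732  0.022] rot [ 0.003 -0.008 -0.018] gap 0.36342570624694537 [ 0.7 -1.  -2.1]
```

```bash
python3 -m handwheel '[{"travel":[0.06,-0.45,-0.1],"rotation":[0,0,0]},{"travel":[0.12,-0.93,-0.1],"rotation":[0,0,0]},{"travel":[0.12,-0.93,-0.1],"rotation":[0,0,0]}]' >/dev/null
python3 -m handwheel '[{"travel":[0.06,-0.45,0],"rotation":[0,0,0]},{"travel":[0.12,-0.93,0],"rotation":[0,0,0]},{"travel":[0.12,-0.93,0],"rotation":[0,0,0]}]' >/dev/null
python3 -m handwheel '[{"travel":[0.06,-0.45,0],"rotation":[0,0,0]},{"travel":[0.12,-0.93,0],"rotation":[0,0,0]},{"travel":[0.12,-0.93,0],"rotation":[0,0,0]}]' >/dev/null
python3 -m handwheel '[{"travel":[0.06,-0.45,0],"rotation":[0,0,-0.01]},{"travel":[0.12,-0.93,0],"rotation":[0,0,-0.02]},{"travel":[0.12,-0.93,0],"rotation":[0,0,-0.02]},{"travel":[0.12,-0.93,0],"rotation":[0,0,-0.02]},{"travel":[0.12,-0.93,0],"rotation":[0,0,-0.02]}]'
python3 go.py 550.2 252.3 110 10.2
python3 - <<'E'
from h import *
s=sense()
for n in("top","scene"):
    c=read_camera(n); uv=proj(c,s["position"]); print(n,uv)
    for m in blobs(red(c["img"]),10):
        ys,xs=np.nonzero(m)
        if abs(xs.mean()-uv[0,0])<60 and abs(ys.mean()-uv[0,1])<60: print(m.sum(),xs.mean(),ys.mean(),rect(c,m,s["position"][2]+(20 if n=="top" else 5)))
    cv2.imwrite(f"pics/hold_{n}.png",cv2.resize(c["img"][int(uv[0,1])-70:int(uv[0,1])+70,int(uv[0,0])-70:int(uv[0,0])+70],(390,390),interpolation=cv2.INTER_CUBIC)[:,:,::-1])
a=[cv2.imread(f"pics/hold_{n}.png") for n in("top","scene")]
cv2.imwrite("pics/hold.png",np.hstack(a))
E
```

```text
time_s: 6.8
position: [547.4, 248.4, 119.0]
orientation: [0.001, 0.996, 0.088, -0.0]
ft_force: [0.5, 0.2, -1.5]
finger_gap: 0.365
gripper_force: 30.0
6.8 [547.4 248.4 119. ] travel [ 0.035 -0.034  0.09 ] rot [ 0.002  0.001 -0.002] gap 0.36547483133520264 [ 0.5  0.2 -1.5]
top [[247.52871989 188.6755788 ]]
16 245.3125 166.125 [627.3 251.7  21.4  10.9  36.6]
scene [[362.2683493  248.15538646]]
437 350.675057208238 257.14187643020597 [590.9 256.2 112.6  39.6  11.2]
```

View pics/hold.png

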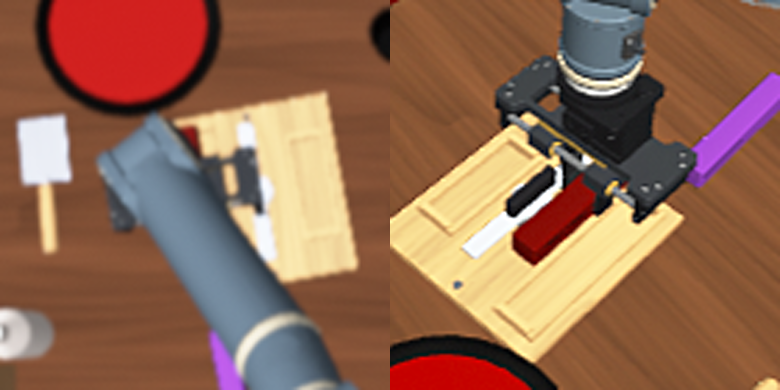

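The scene view shows the long case held level above the left (long) pocket, with its near-end lower corner at about (345,273). The top view is hidden by the arm.

```bash
python3 -c "
from h import *
c=read_camera('scene');print(proj(c,[[638,281,109.4],[638,281,139.4]]))"
python3 -m handwheel '[{"travel":[0.035,-0.035,0.0],"rotation":[0,0,0]},{"travel":[0.035,-0.035,0.25],"rotation":[0,0,0]},{"travel":[0.035,-0.035,0.5],"rotation":[0,0,0]},{"travel":[0.035,-0.035,0.65],"rotation":[0,0,0]},{"travel":[0.035,-0.035,0.75],"rotation":[0,0,0]},{"travel":[0.035,-0.035,0.75],"rotation":[0,0,0]},{"travel":[0.035,-0.035,0.75],"rotation":[0,0,0]}]'
python3 go.py 550.2 252.3 24 10.2
python3 - <<'E'
from h import *
c=read_camera("scene")
cv2.imwrite("pics/low.png",cv2.resize(c["img"][190:330,290:430],(600,600),interpolation=cv2.INTER_CUBIC)[:,:,::-1])
E
```

```text
[[343.48182402 273.95833778]
 [343.7707892  267.34475905]]
time_s: 7.82
position: [550.2, 255.7, 45.3]
orientation: [-0.0, 0.996, 0.09, 0.001]
ft_force: [-0.1, -0.6, -1.2]
finger_gap: 0.363
gripper_force: 30.0
7.825 [550.2 255.7  45.3] travel [-0.007  0.033  0.213] rot [-0.001 -0.002  0.003] gap 0.3633972031791957 [-0.1 -0.6 -1.2]
```

View pics/low.png

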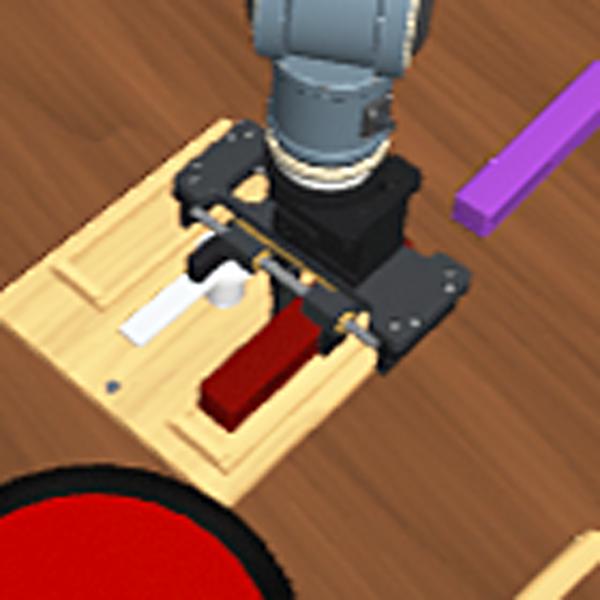

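The case sits about 24 mm above the floor, inline with the long pocket, its end corner at about (344,290). I'll fix the 3 mm overshoot, then lower it slowly.

```bash
python3 -m handwheel '[{"travel":[-0.005,0.03,0.0],"rotation":[0,0,0]},{"travel":[-0.005,0.03,0.05],"rotation":[0,0,0]},{"travel":[-0.005,0.03,0.1],"rotation":[0,0,0]},{"travel":[-0.005,0.03,0.15],"rotation":[0,0,0]},{"travel":[-0.005,0.03,0.19],"rotation":[0,0,0]},{"travel":[-0.005,0.03,0.19],"rotation":[0,0,0]},{"travel":[-0.005,0.03,0.19],"rotation":[0,0,0]}]'
python3 go.py 550.2 252.3 22 10.2
python3 -m handwheel '[{"travel":[0,0,0.02],"rotation":[0,0,0]},{"travel":[0,0,0.04],"rotation":[0,0,0]},{"travel":[0,0,0.04],"rotation":[0,0,0]},{"travel":[0,0,0.04],"rotation":[0,0,0]}]'
python3 go.py 550.2 252.3 22 10.2
```

```text
time_s: 8.75
position: [549.7, 252.3, 25.6]
orientation: [-0.0, 0.996, 0.09, 0.0]
ft_force: [0.1, 0.8, -0.7]
finger_gap: 0.362
gripper_force: 30.0
8.75 [549.7 252.3  25.6] travel [0.004 0.001 0.036] rot [-0.    -0.     0.003] gap 0.3621443309668557 [ 0.1  0.8 -0.7]
time_s: 9.25
position: [549.8, 252.3, 21.6]
orientation: [-0.0, 0.996, 0.09, 0.0]
ft_force: [0.4, 0.4, -0.0]
finger_gap: 0.363
gripper_force: 30.0
9.25 [549.8 252.3  21.6] travel [ 0.004  0.    -0.004] rot [-0.    -0.     0.003] gap 0.36288929482605603 [ 0.4  0.4 -0. ]
```

The height shows the case is at floor level between the ribs. Release and lift.

```bash
python3 -m handwheel '[{"travel":[0,0,0.005],"rotation":[0,0,0]},{"travel":[0,0,0.005],"rotation":[0,0,0]},{"travel":[0,0,0.005],"rotation":[0,0,0]},{"travel":[0,0,0.005],"rotation":[0,0,0]},{"travel":[0,0,0.005],"rotation":[0,0,0]}]' 0.6
python3 -m handwheel '[{"travel":[0,0,-0.2],"rotation":[0,0,0]},{"travel":[0,0,-0.6],"rotation":[0,0,0]},{"travel":[0,0,-1],"rotation":[0,0,0]},{"travel":[0,0,-1],"rotation":[0,0,0]}]' >/dev/null
python3 go.py 506.9 -233 125 6.9
```

```text
time_s: 9.88
position: [549.7, 252.2, 21.0]
orientation: [0.0, 0.996, 0.09, 0.0]
ft_force: [-0.0, -0.6, 0.3]
finger_gap: 0.596
gripper_force: 0.0
10.375 [552.2 253.9 126.2] travel [-1.318  4.709 -0.011] rot [-0.003 -0.011  0.076] gap 0.5995019769511952 [ 0.2  0.2 -0.1]
```

```bash
python3 -m handwheel '[{"travel":[-0.13,0.48,0],"rotation":[0,0,0]},{"travel":[-0.26,0.94,0],"rotation":[0,0,0]},{"travel":[-0.26,0.94,0],"rotation":[0,0,0]}]' >/dev/null
python3 -m handwheel '[{"travel":[-0.13,0.48,0],"rotation":[0,0,0]},{"travel":[-0.26,0.94,0],"rotation":[0,0,0]},{"travel":[-0.26,0.94,0],"rotation":[0,0,0]}]' >/dev/null
python3 -m handwheel '[{"travel":[-0.13,0.48,0],"rotation":[0,0,0]},{"travel":[-0.26,0.94,0],"rotation":[0,0,0]},{"travel":[-0.26,0.94,0],"rotation":[0,0,0]}]' >/dev/null
python3 -m handwheel '[{"travel":[-0.13,0.48,0],"rotation":[0,0,0]},{"travel":[-0.26,0.94,0],"rotation":[0,0,0]},{"travel":[-0.26,0.94,0],"rotation":[0,0,0]}]' >/dev/null
python3 -m handwheel '[{"travel":[-0.13,0.48,0],"rotation":[0,0,0.04]},{"travel":[-0.26,0.94,0],"rotation":[0,0,0.075]},{"travel":[-0.26,0.94,0],"rotation":[0,0,0.075]},{"travel":[-0.26,0.94,0],"rotation":[0,0,0.075]},{"travel":[-0.26,0.94,0],"rotation":[0,0,0.075]},{"travel":[-0.26,0.94,0],"rotation":[0,0,0.075]}]'
python3 go.py 506.9 -233 10 6.9
python3 - <<'E'
from h import *
for n in("top","scene"):
    c=read_camera(n)
    for m in blobs(red(c["img"])):
        ys,xs=np.nonzero(m); z=(42 if xs.mean()<300 else 30) if n=="top" else (27 if xs.mean()>320 else 15)
        r=rect(c,m,z)
        if r[2]<210 and r[3]<80: print(n,xs.mean().round(),ys.mean().round(),r)
    if n=="scene": cv2.imwrite("pics/placed.png",cv2.resize(c["img"][140:320,230:410],(600,600),interpolation=cv2.INTER_CUBIC)[:,:,::-1])
E
```

```text
time_s: 12.62
position: [506.5, -231.8, 121.1]
orientation: [-0.0, 0.998, 0.062, 0.0]
ft_force: [0.9, -0.2, -0.6]
finger_gap: 0.601
gripper_force: 0.0
12.625 [ 506.5 -231.8  121.1] travel [0.003 0.013 1.111] rot [-0.001 -0.     0.004] gap 0.60132994238539 [ 0.9 -0.2 -0.6]
top 411.0 174.0 [ 595.7 -362.7  111.2   31.2  -10.2]
top 250.0 190.0 [550.2 250.4 179.4  23.3  10.2]
scene 253.0 166.0 [ 575.8 -361.9  158.9   59.8   -9.7]
scene 286.0 177.0 [ 506.5 -233.8  130.7   53.7    6.7]
scene 359.0 270.0 [550.3 252.4 198.9  37.4  10.3]
```

View pics/placed.png

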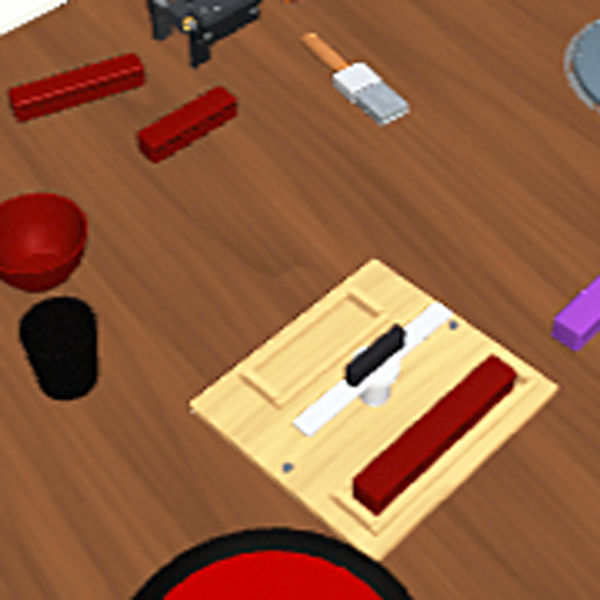

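The long case lies flat in the long row, centred at about (359,270) in the scene view. Its measured centre is within 2 mm of the target. The short case hasn't moved, so I'll pick it up now.

```bash
python3 -m handwheel '[{"travel":[0,0.01,0.4],"rotation":[0,0,0]},{"travel":[0,0.01,0.8],"rotation":[0,0,0]},{"travel":[0,0.01,1.0],"rotation":[0,0,0]},{"travel":[0,0.01,1.0],"rotation":[0,0,0]}]' >/dev/null
python3 -m handwheel '[{"travel":[0,0,0.1],"rotation":[0,0,0]},{"travel":[0,0,0.1],"rotation":[0,0,0]},{"travel":[0,0,0.1],"rotation":[0,0,0]},{"travel":[0,0,0.1],"rotation":[0,0,0]}]' 
python3 go.py 506.9 -233 10 6.9
```

```text
time_s: 13.72
position: [506.5, -234.6, 11.6]
orientation: [0.0, 0.998, 0.061, 0.001]
ft_force: [0.2, 0.3, -0.3]
finger_gap: 0.601
gripper_force: 0.0
13.725 [ 506.5 -234.6   11.6] travel [ 0.006 -0.016  0.016] rot [ 0.001 -0.001  0.001] gap 0.6011346099834408 [ 0.2  0.3 -0.3]
```

```bash
python3 -m handwheel '[{"travel":[0,-0.015,0.015],"rotation":[0,0,0]},{"travel":[0,-0.015,0.015],"rotation":[0,0,0]}]' >/dev/null
python3 -m handwheel '[{"travel":[0,0,0],"rotation":[0,0,0]},{"travel":[0,0,0],"rotation":[0,0,0]},{"travel":[0,0,0],"rotation":[0,0,0]},{"travel":[0,0,0],"rotation":[0,0,0]},{"travel":[0,0,0],"rotation":[0,0,0]},{"travel":[0,0,0],"rotation":[0,0,0]}]' 0.2
python3 -m handwheel '[{"travel":[0,0,-0.2],"rotation":[0,0,0]},{"travel":[0,0,-0.6],"rotation":[0,0,0]},{"travel":[0,0,-1],"rotation":[0,0,0]},{"travel":[0,0,-1],"rotation":[0,0,0]},{"travel":[0,0,-1],"rotation":[0,0,0]},{"travel":[0,0,-1],"rotation":[0,0,0]}]'
python3 go.py 576.8 104.7 110 10.2
```

```text
time_s: 14.72
position: [505.9, -233.1, 9.6]
orientation: [0.0, 0.998, 0.06, 0.0]
ft_force: [0.4, 0.2, -1.6]
finger_gap: 0.366
gripper_force: 30.0
time_s: 15.48
position: [504.8, -232.6, 108.1]
orientation: [-0.001, 0.998, 0.061, -0.001]
ft_force: [0.2, 0.8, -0.9]
finger_gap: 0.361
gripper_force: 30.0
15.475 [ 504.8 -232.6  108.1] travel [ 1.122 -3.261 -0.017] rot [-0.002  0.003 -0.072] gap 0.3613247314752784 [ 0.2  0.8 -0.9]
```

```bash
python3 -m handwheel '[{"travel":[0.14,-0.4,-0.05],"rotation":[0,0,0]},{"travel":[0.28,-0.81,-0.05],"rotation":[0,0,0]},{"travel":[0.28,-0.81,-0.05],"rotation":[0,0,0]}]' >/dev/null
python3 -m handwheel '[{"travel":[0.14,-0.4,0],"rotation":[0,0,0]},{"travel":[0.28,-0.81,0],"rotation":[0,0,0]},{"travel":[0.28,-0.81,0],"rotation":[0,0,0]}]' >/dev/null
python3 -m handwheel '[{"travel":[0.14,-0.4,0],"rotation":[0,0,0]},{"travel":[0.28,-0.81,0],"rotation":[0,0,0]},{"travel":[0.28,-0.81,0],"rotation":[0,0,0]}]' >/dev/null
python3 -m handwheel '[{"travel":[0.14,-0.4,0],"rotation":[0,0,-0.04]},{"travel":[0.28,-0.81,0],"rotation":[0,0,-0.07]},{"travel":[0.28,-0.81,0],"rotation":[0,0,-0.07]},{"travel":[0.28,-0.81,0],"rotation":[0,0,-0.07]},{"travel":[0.28,-0.81,0],"rotation":[0,0,-0.07]},{"travel":[0.28,-0.81,0],"rotation":[0,0,-0.07]}]' >/dev/null
python3 go.py 576.8 104.7 45 10.2
```

```text
17.35 [577.9 100.5 114.5] travel [-0.003 -0.044  0.695] rot [ 0.001  0.    -0.005] gap 0.35854825902616266 [-0.3 -0.8 -0.7]
```

```bash
python3 -m handwheel '[{"travel":[0,-0.01,0.25],"rotation":[0,0,0]},{"travel":[0,-0.01,0.5],"rotation":[0,0,0]},{"travel":[0,-0.01,0.65],"rotation":[0,0,0]},{"travel":[0,-0.01,0.65],"rotation":[0,0,0]},{"travel":[0,-0.01,0.65],"rotation":[0,0,0]},{"travel":[0,-0.01,0.65],"rotation":[0,0,0]}]' >/dev/null
python3 go.py 576.8 104.7 22 10.2
python3 - <<'E'
from h import *
c=read_camera("scene")
cv2.imwrite("pics/low2.png",cv2.resize(c["img"][180:320,270:410],(600,600),interpolation=cv2.INTER_CUBIC)[:,:,::-1])
E
```

```text
18.1 [578.5 103.4  50.6] travel [-0.015 -0.016  0.286] rot [ 0.    -0.003 -0.003] gap 0.36622134567119746 [ 0.  -0.  -0.8]
```

View pics/low2.png

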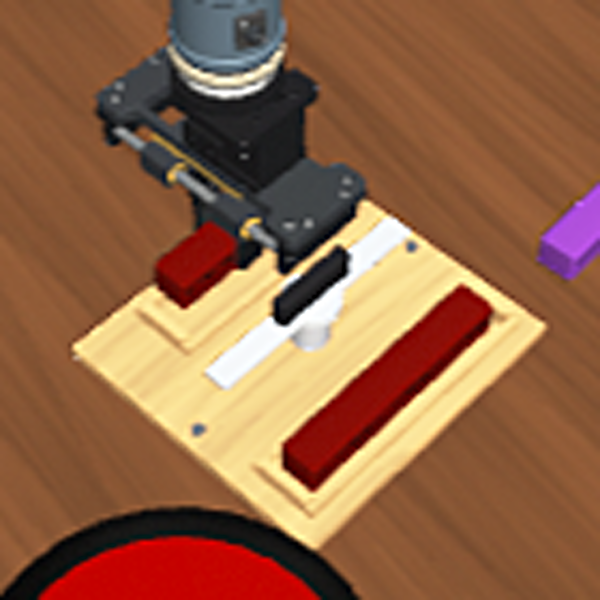

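The short case is held about 29 mm above the short pocket, its end corner at about (312,252) and in line with the row. I'll make the last correction and lower it.

```bash
python3 -m handwheel '[{"travel":[-0.015,-0.015,0.0],"rotation":[0,0,0]},{"travel":[-0.015,-0.015,0.05],"rotation":[0,0,0]},{"travel":[-0.015,-0.015,0.1],"rotation":[0,0,0]},{"travel":[-0.015,-0.015,0.15],"rotation":[0,0,0]},{"travel":[-0.015,-0.015,0.2],"rotation":[0,0,0]},{"travel":[-0.015,-0.015,0.24],"rotation":[0,0,0]},{"travel":[-0.015,-0.015,0.24],"rotation":[0,0,0]},{"travel":[-0.015,-0.015,0.24],"rotation":[0,0,0]}]'
python3 -m handwheel '[{"travel":[0,0,0.02],"rotation":[0,0,0]},{"travel":[0,0,0.04],"rotation":[0,0,0]},{"travel":[0,0,0.04],"rotation":[0,0,0]},{"travel":[0,0,0.04],"rotation":[0,0,0]}]'
python3 go.py 576.8 104.7 21.6 10.2
```

```text
time_s: 19.15
position: [576.1, 104.4, 25.7]
orientation: [-0.0, 0.996, 0.088, 0.0]
ft_force: [0.7, 0.1, -0.6]
finger_gap: 0.368
gripper_force: 30.0
time_s: 19.65
position: [576.1, 104.4, 21.6]
orientation: [-0.0, 0.996, 0.088, 0.0]
ft_force: [0.9, -0.2, -0.5]
finger_gap: 0.362
gripper_force: 30.0
19.65 [576.1 104.4  21.6] travel [ 0.007 -0.002 -0.   ] rot [ 0.    -0.    -0.003] gap 0.36246636989435904 [ 0.9 -0.2 -0.5]
```

```bash
python3 -m handwheel '[{"travel":[0,0,0.005],"rotation":[0,0,0]},{"travel":[0,0,0.005],"rotation":[0,0,0]},{"travel":[0,0,0.005],"rotation":[0,0,0]},{"travel":[0,0,0.005],"rotation":[0,0,0]},{"travel":[0,0,0.005],"rotation":[0,0,0]}]' 0.6
python3 -m handwheel '[{"travel":[0,0,-0.2],"rotation":[0,0,0]},{"travel":[0,0,-0.6],"rotation":[0,0,0]},{"travel":[0,0,-1],"rotation":[0,0,0]},{"travel":[0,0,-1],"rotation":[0,0,0]},{"travel":[0,0,-1],"rotation":[0,0,0]},{"travel":[0,0,-1],"rotation":[0,0,0]}]' >/dev/null
python3 go.py 563.5 178.2 120 10.2
python3 - <<'E'
from h import *
print(sense()["joints"].round(2))
c=read_camera("scene")
for m in blobs(red(c["img"])):
    ys,xs=np.nonzero(m); r=rect(c,m,27 if ys.mean()>200 else 15)
    if r[2]<210 and r[3]<80: print(xs.mean().round(),ys.mean().round(),r)
E
```

```text
time_s: 20.27
position: [576.0, 104.4, 21.1]
orientation: [0.0, 0.996, 0.088, 0.0]
ft_force: [-0.6, 0.1, -0.1]
finger_gap: 0.599
gripper_force: 0.0
21.025 [575.  104.1 119.6] travel [ 0.017 -0.75  -0.004] rot [ 0.     0.004 -0.002] gap 0.6038215886694162 [-1.6  0.2  0.8]
[-0.01  0.45 -0.31  1.84  0.18  0.88 -1.8 ]
336.0 34.0 [ -378.7 -1113.9   201.5    39.2    88.8]
386.0 45.0 [-505.8 -833.5  157.8   65.     1.2]
253.0 166.0 [ 574.9 -361.7  157.2   59.8   -9.7]
323.0 242.0 [577.5 104.5 127.8  41.2   9.9]
359.0 270.0 [550.3 252.4 198.9  37.6  10.2]
```

Both cases are in place: the short one measures (577.5,104.5) and the long one (550.3,252.4). The last joint lacks range for a 90° clockwise turn from here. I'll first turn the open gripper half a turn the other way, above the knob.

```bash
python3 -m handwheel '[{"travel":[0.01,-0.38,-0.1],"rotation":[0,0,0]},{"travel":[0.01,-0.75,-0.1],"rotation":[0,0,0]},{"travel":[0.01,-0.75,-0.1],"rotation":[0,0,0]}]' >/dev/null
python3 -m handwheel '[{"travel":[0,0,0],"rotation":[0,0,-0.23]},{"travel":[0,0,0],"rotation":[0,0,-0.46]},{"travel":[0,0,0],"rotation":[0,0,-0.69]},{"travel":[0,0,0],"rotation":[0,0,-0.92]},{"travel":[0,0,0],"rotation":[0,0,-1]}]' >/dev/null
python3 -m handwheel '[{"travel":[0,0,0],"rotation":[0,0,-0.23]},{"travel":[0,0,0],"rotation":[0,0,-0.46]},{"travel":[0,0,0],"rotation":[0,0,-0.69]},{"travel":[0,0,0],"rotation":[0,0,-0.92]},{"travel":[0,0,0],"rotation":[0,0,-1]}]'
python3 -c "
from h import *
print(sense()['joints'].round(2))"
python3 -m handwheel '[{"travel":[0,0,0],"rotation":[0,0,-0.23]},{"travel":[0,0,0],"rotation":[0,0,-0.46]},{"travel":[0,0,0],"rotation":[0,0,-0.69]},{"travel":[0,0,0],"rotation":[0,0,-0.92]},{"travel":[0,0,0],"rotation":[0,0,-1]}]' >/dev/null
python3 -m handwheel '[{"travel":[0,0,0],"rotation":[0,0,-0.23]},{"travel":[0,0,0],"rotation":[0,0,-0.46]},{"travel":[0,0,0],"rotation":[0,0,-0.69]},{"travel":[0,0,0],"rotation":[0,0,-0.92]},{"travel":[0,0,0],"rotation":[0,0,-1]},{"travel":[0,0,0],"rotation":[0,0,-1]},{"travel":[0,0,0],"rotation":[0,0,-1]}]'
python3 go.py 563.5 178.2 62 190.2
python3 -c "
from h import *
print(sense()['joints'].round(2))"
```

```text
time_s: 22.7
position: [563.8, 176.8, 129.9]
orientation: [-0.0, 0.642, 0.767, -0.001]
ft_force: [0.4, -0.9, 0.0]
finger_gap: 0.601
gripper_force: 0.0
[ 0.14  0.52 -0.69  1.8   0.4   0.96 -0.55]
time_s: 24.2
position: [563.8, 177.7, 130.5]
orientation: [-0.0, -0.087, 0.996, -0.0]
ft_force: [0.3, 0.5, -0.8]
finger_gap: 0.602
gripper_force: 0.0
24.2 [563.8 177.7 130.5] travel [0.002 0.006 0.685] rot [-0.001 -0.001 -0.005] gap 0.6023594950400366 [ 0.3  0.5 -0.8]
[ 0.36  0.67 -1.06  1.79  0.66  1.09  0.8 ]
```

```bash
python3 -m handwheel '[{"travel":[0,0,0.2],"rotation":[0,0,0]},{"travel":[0,0,0.4],"rotation":[0,0,0]},{"travel":[0,0,0.6],"rotation":[0,0,0]},{"travel":[0,0,0.69],"rotation":[0,0,0]},{"travel":[0,0,0.69],"rotation":[0,0,0]},{"travel":[0,0,0.69],"rotation":[0,0,0]}]'
python3 -m handwheel '[{"travel":[0,0,0],"rotation":[0,0,0]},{"travel":[0,0,0],"rotation":[0,0,0]},{"travel":[0,0,0],"rotation":[0,0,0]},{"travel":[0,0,0],"rotation":[0,0,0]},{"travel":[0,0,0],"rotation":[0,0,0]},{"travel":[0,0,0],"rotation":[0,0,0]},{"travel":[0,0,0],"rotation":[0,0,0]}]' 0.05
python3 go.py 563.5 178.2 62 190.2
```

```text
time_s: 24.95
position: [564.2, 178.9, 62.6]
orientation: [0.001, -0.088, 0.996, 0.0]
ft_force: [0.2, 0.2, 0.8]
finger_gap: 0.6
gripper_force: 0.0
time_s: 25.82
position: [563.8, 178.8, 62.1]
orientation: [0.0, -0.088, 0.996, 0.0]
ft_force: [-0.1, 2.0, 0.5]
finger_gap: 0.152
gripper_force: 30.0
25.825 [563.8 178.8  62.1] travel [ 0.004 -0.005  0.001] rot [ 0.001  0.    -0.002] gap 0.15215741786948422 [-0.1  2.   0.5]
```

```bash
python3 -m handwheel '[{"travel":[0,0,0],"rotation":[0,0,0.12]},{"travel":[0,0,0],"rotation":[0,0,0.24]},{"travel":[0,0,0],"rotation":[0,0,0.36]},{"travel":[0,0,0],"rotation":[0,0,0.48]},{"travel":[0,0,0],"rotation":[0,0,0.6]},{"travel":[0,0,0],"rotation":[0,0,0.72]},{"travel":[0,0,0],"rotation":[0,0,0.84]},{"travel":[0,0,0],"rotation":[0,0,0.96]},{"travel":[0,0,0],"rotation":[0,0,1]}]'
python3 go.py 563.8 178.5 62 100.2
```

```text
time_s: 26.95
position: [563.5, 177.6, 62.1]
orientation: [-0.0, 0.3, 0.954, -0.001]
ft_force: [-1.5, -2.2, 3.5]
finger_gap: 0.156
gripper_force: 30.0
26.95 [563.5 177.6  62.1] travel [0.003 0.009 0.001] rot [-0.002  0.002  0.996] gap 0.15610030317647025 [-1.5 -2.2  3.5]
```

```bash
python3 -m handwheel '[{"travel":[0,0,0],"rotation":[0,0,0.12]},{"travel":[0,0,0],"rotation":[0,0,0.24]},{"travel":[0,0,0],"rotation":[0,0,0.36]},{"travel":[0,0,0],"rotation":[0,0,0.48]},{"travel":[0,0,0],"rotation":[0,0,0.6]},{"travel":[0,0,0],"rotation":[0,0,0.72]},{"travel":[0,0,0],"rotation":[0,0,0.84]},{"travel":[0,0,0],"rotation":[0,0,0.94]},{"travel":[0,0,0],"rotation":[0,0,0.98]},{"travel":[0,0,0],"rotation":[0,0,0.98]}]'
python3 -m handwheel '[{"travel":[0,0,0],"rotation":[0,0,0]},{"travel":[0,0,0],"rotation":[0,0,0]},{"travel":[0,0,0],"rotation":[0,0,0]},{"travel":[0,0,0],"rotation":[0,0,0]}]' 0.6
python3 -m handwheel '[{"travel":[0,0,-0.2],"rotation":[0,0,0]},{"travel":[0,0,-0.6],"rotation":[0,0,0]},{"travel":[0,0,-1],"rotation":[0,0,0]},{"travel":[0,0,-1],"rotation":[0,0,0]}]' >/dev/null
python3 -m handwheel '[{"travel":[-0.4,0,-0.2],"rotation":[0,0,0]},{"travel":[-0.8,0,-0.4],"rotation":[0,0,0]},{"travel":[-1,0,-0.5],"rotation":[0,0,0]},{"travel":[-1,0,-0.5],"rotation":[0,0,0]},{"travel":[-1,0,-0.5],"rotation":[0,0,0]}]'
python3 - <<'E'
from h import *
c=read_camera("scene")
for m in blobs(red(c["img"])):
    ys,xs=np.nonzero(m); r=rect(c,m,27 if ys.mean()>200 else 15)
    if r[2]<210 and r[3]<80: print(xs.mean().round(),ys.mean().round(),r)
cv2.imwrite("pics/fin.png",cv2.resize(c["img"][130:330,220:420],(600,600),interpolation=cv2.INTER_CUBIC)[:,:,::-1])
E
```

```text
time_s: 28.2
position: [562.5, 176.9, 62.0]
orientation: [-0.0, 0.636, 0.772, -0.002]
ft_force: [-4.2, -3.0, 5.2]
finger_gap: 0.16
gripper_force: 30.0
time_s: 28.7
position: [564.0, 178.6, 62.0]
orientation: [-0.0, 0.636, 0.772, 0.0]
ft_force: [0.5, -0.5, 0.0]
finger_gap: 0.524
gripper_force: 0.0
time_s: 29.82
position: [582.1, 81.5, 211.6]
orientation: [-0.001, 0.636, 0.772, -0.0]
ft_force: [-0.8, 0.9, -0.3]
finger_gap: 0.597
gripper_force: 0.0
253.0 166.0 [ 575.3 -362.   156.4   59.4   -9.8]
333.0 233.0 [531.7  96.   40.4  34.3 -78.8]
317.0 247.0 [608.  109.7  65.9  41.2   9.6]
359.0 271.0 [550.3 252.3 198.9  37.7  10.4]
```

View pics/fin.png

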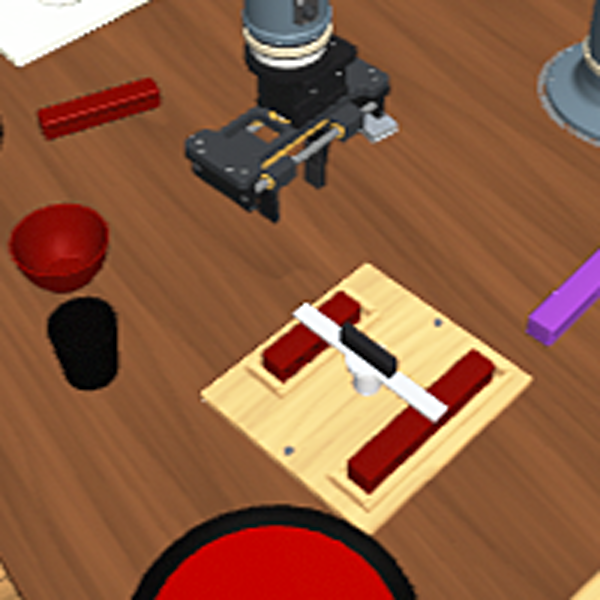

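The keeper bar lies across both cases, from about (321,233) to (367,268), and the gripper is clear. I'll check the bar's angle before handing in.

```bash
python3 - <<'E'
from r import *
c=read_camera("scene"); h=cv2.cvtColor(c["img"],cv2.COLOR_RGB2HSV)
m=((h[...,1]<40)&(h[...,2]>190)).astype(np.uint8); z=np.zeros_like(m); z[225:280,310:375]=m[225:280,310:375]
for b in blobs(z,10): print(b.sum(),rect(c,b,56))
print(rect(c,z,56)); X=cast(c,np.argwhere(z)[:,::-1],56)[:,:2]; print(cv2.minAreaRect(X.astype(np.float32)))
E
```

```text
338 [576.  182.2 190.2  43.9 -80.1]
[576.  182.2 190.2  43.9 -80.1]
((575.9826049804688, 182.15554809570312), (43.92350769042969, 190.21502685546875), 9.869482040405273)
```

The bar is at -80.1°, against -79.8° for square (rack yaw 10.2°), so the keeper is at its stop.

```bash
python3 -c "
from rig import *
print(sign_off())"
```

```text
the job is handed in; nothing more can be done
None
```

The long and short cases lie in their matching rows, the keeper bar measures square across them, the middle case hasn't moved, and the job is handed in; `sign_off()` returned no verdict.

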